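# Dock a fixture pallet on its guide pegs and bolt it

## Task

Push the aluminium fixture pallet across the bench, without lifting it, onto the receiver's two guide pegs, which may have floated a few millimetres to one side, until it sits flush against the receiver's face; press it home gently rather than ramming it. Then slide the receiver's bolt all the way into the keeper on the pallet and let go, and do not disturb the loose things lying around.

Things in the scene. Friction and masses are not known exactly. Their poses are not given: they have to be found in the camera images.
- dock: Dark steel receiver screwed to the bench. Origin on the bench under the centre of its seat face; +x points into the block, so the pallet arrives travelling along +x. The stop block spans x 0 to 35, y -85 to 85, z 0 to 50 mm. Two round pegs on a floating carrier stick out of the face towards -x: 28 mm long, 13 mm in diameter, last 6 mm tapering to 5 mm, centres 13 mm up.
- seat (a point): Centre of the seat face, 13 mm above the bench (x = 0, y = 0 of the receiver). The pegs stand nominally at y = -40 and +40 mm, but their common carrier floats: both may sit shifted together by up to 4 mm to either side, which is not reported and must be seen or felt. Stays put up to 40 N sideways. Off-centre the noses jam on the sockets, thrusting the pallet towards the fit.
- pallet: Loose aluminium plate 80 (x) by 130 (y) by 26 mm (z), 0.6 to 1 kg, with a dark conical flange (72 mm wide, 24 mm high) fixed on top. Origin at the centre of its underside. The two peg sockets are in its +x face. Fully home its origin is at x = -40 mm, y = the pegs' shift (within 4 mm of 0) in the receiver's frame, with equal yaw.
- socket_a (a point): Mouth centre of the socket at x = +40, y = +40, z = 13 mm of the pallet; the other is its mirror image at y = -40. Sockets are 15 mm wide, 16 mm high and 32 mm deep, without chamfer.
- keeper (a point): Keeper on the pallet near its +y edge: a steel staple, this point in the middle of its opening (x = -10, y = 52, z = 37 mm of the pallet). The opening runs along y, 14 mm wide and 22 mm high; the staple is 38 by 16 mm and its top is 52 mm above the bench.
- bolt_base (a point): Middle of the bolt's bracket on the receiver's +y side, on its top (x = -50, y = 127, z = 18 mm of the receiver). The bracket spans x -72 to 35, y 82 to 172 mm, 18 mm high; two guide blocks on it (x -67 to -33, y 82 to 95 and 158 to 171 mm) reach 50 mm high.
- bolt (a joint): Slide of the receiver's barrel bolt in m: 0 drawn back, 0.045 at its end stop with the rod right through the keeper; moves along -y of the receiver, about 2 N of friction, stays where left. Rod 10 mm in diameter, centre 37 mm above the bench, at x = -50 mm of the receiver; its tip is at y = 78 mm when drawn, 33 mm when shot.
- bolt_knob (a point): Centre of the 18 mm black ball on top of the bolt's upright 12 mm stem, 76 mm above the bench; at y = 145 mm of the receiver when drawn, 100 mm when shot. The bolt is moved by pushing or pinching stem or ball.
- blank: Loose steel round, 36 mm diameter, 50 mm high, standing beside the receiver; origin at the centre of its underside. Leave alone.
- oil_cup: Loose white cup, 60 mm wide, 60 mm high, behind the bolt bracket; origin at the centre of its underside. Leave alone.
- wrench: Loose wrench lying behind the receiver; origin under its middle, long axis x. Leave alone.
- vblock: Loose steel V-block 50 by 60 by 44 mm, to the right; origin at the centre of its underside. Leave alone.
- mallet: Loose hammer lying to the left; origin under its middle, long axis x. Leave alone.
- gauge_box: Loose closed wooden box 90 by 140 by 35 mm, to the right; origin at the centre of its underside. Leave alone.
- brush: Loose brush lying at the left; origin under its middle, long axis x. Leave alone.
Mind the look-alikes: they are no part of the job. What is shaped like the pallet but green is not meant.

How it is judged:
By the outcome, as a careful person would: the job done as asked, in the order asked, and still so for the second after the job is handed in, with the robot touching nothing.
It also fails if it takes over 72 s, if anything falls off the work surface, if the arm or the gripper's body presses on something with over 40 N, if the wrist force passes 120 N, or if a joint passes its speed limit or range.

## Robot

A 6-joint arm with a two-finger parallel gripper is mounted at the origin on the work surface. World frame = base frame: x ahead of the robot, y to its left, z up, the work surface at z = 0. Lengths are in mm, angles in rad, forces in N, time in s.
With the tool pointing down it reaches from about 225 to 725 mm from the base axis. Payload 3.1 kg.
Tool frame: the origin (TCP) lies at the very end of the fingers, on their centre line; the grasp point (between the pads) lies 19 mm behind it; z points along the fingers, y is the line along which they close (so a half turn about z gives the same grasp; the last joint's range is limited). The gripper opens to 85 mm and grips with 20 to 120 N. Pads are 22 mm wide; open, the fingers measure 114 mm over their backs; the gripper's body (76 mm by 85 mm) begins 54 mm behind the grasp point. The pads swing forward as they close: fully open they stand 13 mm farther back than shut.
Start: joints at [-1.32, 0.048, 0.099, 1.622, 0, 1.443], TCP at [194.133, -487.781, 231.312] pointing down, gripper open.
Joint ranges: [-2.91, 2.91], [-0.99, 1.94], [-1.21, 1.42], [-2.12, 2.29], [-1.49, 1.47], [-3.14, 3.14]. Speed limits (rad/s): [2.79, 2.79, 3.14, 3.14, 3.14, 3.14].

## Interface

Orientations are given as a rotation vector (axis times angle).
In Python, from plant import sensors, viewer, hand_in gives the robot as it stands.
- The arm moves only by the shell command python3 -m creep 'ROWS' [OPENING] [FORCE]. ROWS is a JSON object of lists of equal length, an entry for each row: "linear": the shift along the tool's x, y, z in mm, a list of three; "delta_rot": the turn, a rotation vector about the tool's x, y, z in rad, a list of three. A call has 1 to 5 rows; each row is the pose to reach, as a shift and turn from the pose commanded when the call began, along the tool's axes at that moment; what a row does not reach only later rows make up. A row lasts 1/8 s, in which the tool goes at most 62.5 mm and 10.7 degrees, less where a joint would pass 70% of its speed; a pose out of reach is approached as far as the arm can. A call with a gripper value outside its range is refused whole. OPENING is the opening, from 0 (shut) to 1 (fully open), set as the call begins (- or left out, the last holds). The fingers move at their own pace and stop on an object; FORCE is the grip in N (left out, the last holds). Time passes only in rows, so rows that repeat a pose let the fingers close. It gives the time, the measured TCP pose, the force, the opening and the grip force at its end, in the units of the state.
- sensors.state(): the state, without advancing time (a new reading comes with each control period).
- viewer.read_camera(name): name is "scene" or "top" or "wrist"; returns a dict with "frame" (480x640x3 uint8, blue, green, red), "camera_matrix" (3x3 intrinsics, pixels), "rvec" (rotation vector, rad) and "tvec" (3), from world to camera coordinates, as OpenCV has them; the wrist camera has in their place "mount" (4x4, takes a point from camera to tool coordinates, whose origin is the TCP and whose axes are the flange's). Camera axes: x right, y down, z forward; pixel columns grow to the right and rows downward; lengths in mm; the calibration is good to about 2 mm. A picture is of the moment at which its call begins: read the wrist's pose just before it. There is no depth.
- hand_in(): hands the job in; it is judged then, once.
The state is a dict: "clock": time; "joint_pos": joint angles; "joint_velocities": joint speeds; "effort": joint torques, N m; "position": TCP position; "eef_rot": TCP orientation; "force": force on the tool from outside, world axes, zero at the start; "torque": the same for the moment, N m; "grip_width": opening from 0.0 (shut) to 1.0 (fully open); "grasp_force": force on a finger pad.
Only numpy, scipy, OpenCV 4.12 (cv2) and the standard library are available. Lean on these libraries where they do the work, as an engineer would, in place of code of your own. Each camera call takes 0.05 s, during which the arm holds its last target. There are 200 camera calls.

## Working session

There is one attempt and no reset: what is moved stays moved. The work goes in short steps, Python scripts to look and compute and a shell command to move; the robot and the scene stay as the last step left them, time stands still between calls to the robot, and variables do not carry over. Pictures are saved under pics/ and viewed, at most 10 in all, crops included, and the job is handed in when it is done.

```bash
ls; mkdir -p pics
python3 - <<'E'
from plant import sensors, viewer
import cv2,pickle
s=sensors.state();print(s)
d={}
for n in("scene","top","wrist"):
    d[n]=viewer.read_camera(n);cv2.imwrite(f'pics/{n}0.png',d[n]['frame'])
    print(n,{k:v for k,v in d[n].items() if k!='frame'})
pickle.dump((s,d),open('c0.pkl','wb'))
E
```

```text
pics
{'clock': 0.0, 'joint_pos': array([-1.31980808e+00,  4.87839729e-02,  9.75242492e-02,  1.62200665e+00,
        1.05390025e-05,  1.44298947e+00]), 'joint_velocities': array([-0.00067428,  0.00022853, -0.00013522, -0.00124381, -0.00014202,
        0.00078891]), 'effort': array([ 7.13284517e-04, -3.38784170e+01,  3.20013106e+01,  2.03739794e-02,
       -5.40777637e-05,  1.44968922e-06]), 'position': array([ 193.97352081, -487.16319598,  230.06301221]), 'eef_rot': array([-3.08299225e+00, -5.90994720e-01,  2.22119899e-04]), 'force': array([-0.93407237,  0.0505428 ,  0.04871368]), 'torque': array([ 0.01044974, -0.00012585, -0.0347849 ]), 'grasp_force': 0.0, 'grip_width': 0.998349493640637}
scene {'camera_matrix': array([[465.73609839,   0.        , 318.49410555],
       [  0.        , 465.73609839, 234.68149253],
       [  0.        ,   0.        ,   1.        ]]), 'rvec': array([ 1.29358601,  2.40272784, -0.78481019]), 'tvec': array([ 308.16646144, -352.26365355, 1280.00181983])}
top {'camera_matrix': array([[436.28648568,   0.        , 319.20898003],
       [  0.        , 436.28648568, 232.49925851],
       [  0.        ,   0.        ,   1.        ]]), 'rvec': array([ 2.15028106, -2.17437138,  0.11339425]), 'tvec': array([ 21.210267  , 590.80339007, 846.48018778])}
wrist {'camera_matrix': array([[346.27731976,   0.        , 316.55344045],
       [  0.        , 346.27731976, 230.49546022],
       [  0.        ,   0.        ,   1.        ]]), 'mount': array([[-4.89062596e-06, -9.57956877e-01, -2.86912221e-01,
         7.43480800e+01],
       [ 9.99999772e-01, -1.98407456e-04,  6.45407023e-04,
         1.02964762e+00],
       [-6.75197620e-04, -2.86912152e-01,  9.57956659e-01,
        -1.42406112e+02],
       [ 0.00000000e+00,  0.00000000e+00,  0.00000000e+00,
         1.00000000e+00]])}
```

View pics/top0.png

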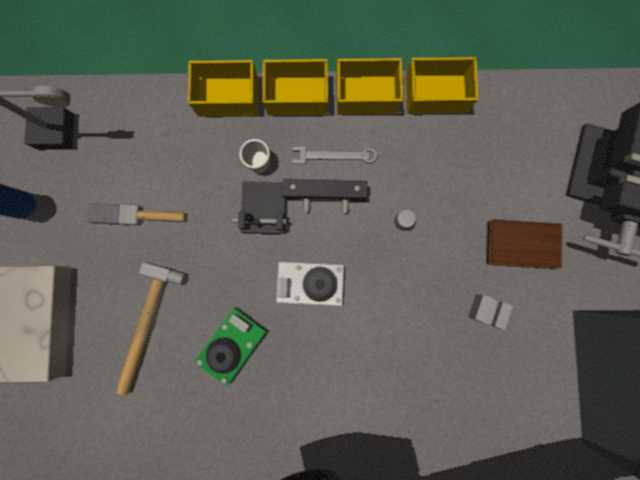

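View pics/scene0.png

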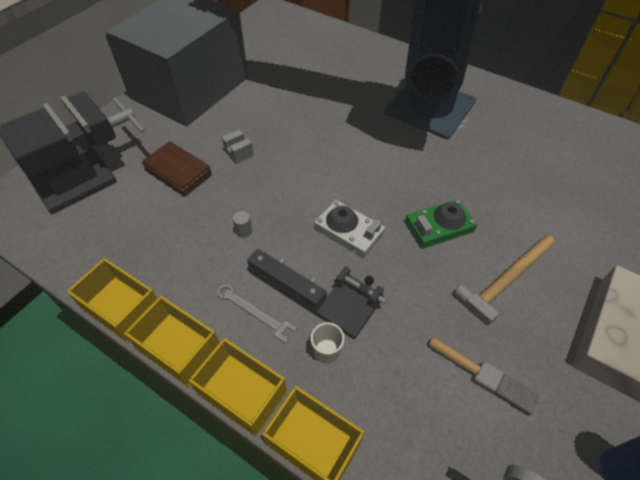

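The top view shows the aluminium pallet at (310,284) and its green look-alike at (230,345). The dock block is at (325,188), with pegs at (307,206) and (346,206). The bolt bracket is at (263,207), the bolt at (240-285,220) and the cup at (255,155). Next I'll get coarse positions, then look closer with the wrist camera.

```bash
cat > h.py <<'E'
import numpy as np,cv2,pickle
from scipy.spatial.transform import Rotation as Ro
def cam(c,s=None):
    K=c['camera_matrix']
    if 'mount' in c:
        T=np.eye(4);T[:3,:3]=Ro.from_rotvec(s['eef_rot']).as_matrix();T[:3,3]=s['position'];T=T@c['mount'];return K,T[:3,:3],T[:3,3]
    R=Ro.from_rotvec(c['rvec']).as_matrix().T
    return K,R,-R@c['tvec']
def ray(C,p):
    K,R,o=C;d=R@np.linalg.inv(K)@np.array([p[0],p[1],1.]);return o,d/np.linalg.norm(d)
def at(C,p,z):
    o,d=ray(C,p);return np.round(o+d*(z-o[2])/d[2],1)
def proj(C,X):
    K,R,o=C;q=K@(R.T@(np.asarray(X,float)-o));return np.round(q[:2]/q[2],1)
def two(C1,p1,C2,p2):
    o1,d1=ray(C1,p1);o2,d2=ray(C2,p2)
    A=sum((np.eye(3)-np.outer(d,d)) for d in(d1,d2));b=sum((np.eye(3)-np.outer(d,d))@o for o,d in((o1,d1),(o2,d2)))
    X=np.linalg.solve(A,b);return np.round(X,1),round(float(abs((o2-o1)@np.cross(d1,d2))/np.linalg.norm(np.cross(d1,d2))),1)
def world2tool(s,v): return np.round(Ro.from_rotvec(s['eef_rot']).as_matrix().T@np.asarray(v,float),1)
E
python3 - <<'E'
from h import *
s,d=pickle.load(open('c0.pkl','rb'));T=cam(d['top']);S=cam(d['scene'])
for n,p,z in[('pal',(278,262),26),('pal',(344,264),26),('pal',(343,305),26),('pal',(277,303),26),('fl',(320,284),50),('dockL',(284,180),50),('dockR',(367,182),50),('peg',(307,206),13),('peg',(346,206),13),('cup',(255,155),60),('blank',(405,219),50),('knob',(247,221),76)]:print(n,at(T,p,z))
print('flange',two(T,(320,284),S,(343,214)))
print('knob',two(T,(247,222),S,(369,281)))
print(Ro.from_rotvec(s['eef_rot']).as_matrix().round(3))
E
```

```text
pal [532.8  98.4  26. ]
pal [527.4 -34.6  26. ]
pal [445.8 -31.2  26. ]
pal [451.2 100.4  26. ]
fl [488.1  14.1  50. ]
dockL [695.6  83.9  50. ]
dockR [689.5 -82.1  50. ]
peg [648.8  39.4  13. ]
peg [647.8 -41.4  13. ]
cup [744.8 140.7  60. ]
blank [ 614.  -155.5   50. ]
knob [610. 153.  76.]
flange (array([488. ,  14.2,  43.7]), 0.2)
knob (array([611.6, 151.1,  64.9]), 8.4)
[[ 0.929  0.37  -0.001]
 [ 0.37  -0.929  0.002]
 [ 0.    -0.002 -1.   ]]
```

```bash
python3 -m creep '{"linear":[[50,-34,0],[100,-67,0],[150,-101,0],[199,-134,0],[249,-168,0]],"delta_rot":[[0,0,0.083],[0,0,0.166],[0,0,0.249],[0,0,0.332],[0,0,0.415]]}' && python3 -m creep '{"linear":[[33,-53,0],[66,-105,0],[99,-157,0],[132,-209,0],[165,-262,0]],"delta_rot":[[0,0,0],[0,0,0],[0,0,0],[0,0,0],[0,0,0]]}'; python3 -m creep '{"linear":[[0,0,0],[0,0,0],[0,0,0]],"delta_rot":[[0,0,0],[0,0,0],[0,0,0]]}'
python3 - <<'E'
from h import *
from plant import sensors,viewer
s=sensors.state();w=viewer.read_camera('wrist');cv2.imwrite('pics/w1.png',w['frame']);pickle.dump((s,w),open('c1.pkl','wb'))
C=cam(w,s)
for X in[(488,14,50),(649,39,13),(612,152,76)]:print(proj(C,X))
E
```

```text
clock: 0.78
position: [364.0, -237.9, 231.0]
eef_rot: [3.141, -0.062, 0.0]
force: [1.2, 0.0, 0.0]
grip_width: 1.0
grasp_force: 0.0
clock: 1.4
position: [538.5, 18.1, 231.0]
eef_rot: [3.141, -0.057, -0.0]
force: [0.3, -1.7, 1.8]
grip_width: 0.999
grasp_force: 0.0
clock: 1.78
position: [537.2, 15.1, 231.4]
eef_rot: [3.141, -0.06, -0.0]
force: [-0.8, -0.7, -0.2]
grip_width: 0.999
grasp_force: 0.0
[318.8 256.3]
[286.7  87.9]
[147.1 133.3]
```

View pics/w1.png

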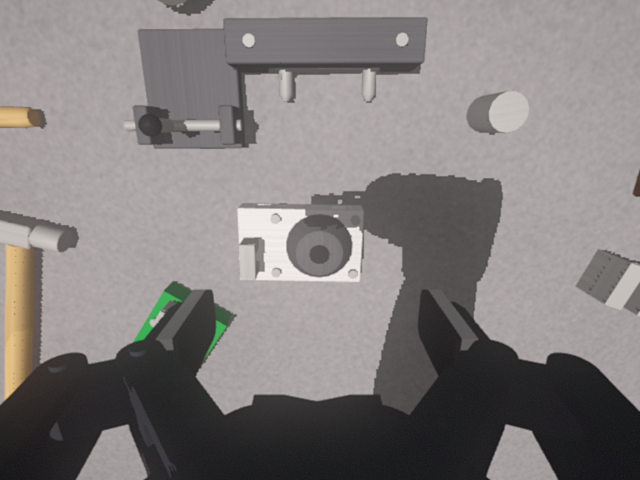

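The wrist view shows the pallet at (300,243) with its keeper at (250,258). The pegs are at (287,85) and (369,86), the dock block spans (225-427, 18-73), and the bolt knob is at (150,125). There are two pallet-shaped candidates: the aluminium one at (300,243) and the green one at (185,320). The grey aluminium plate with the keeper is the one described, and I'll confirm it in an enlarged crop.

Run:
```python
from h import *
s,w=pickle.load(open('c1.pkl','rb'))
f=w['frame'][10:290,120:440];cv2.imwrite('pics/w1c.png',cv2.resize(f,None,fx=2.1,fy=2.1,interpolation=cv2.INTER_CUBIC))
```

```text
(no output)
```

View pics/w1c.png

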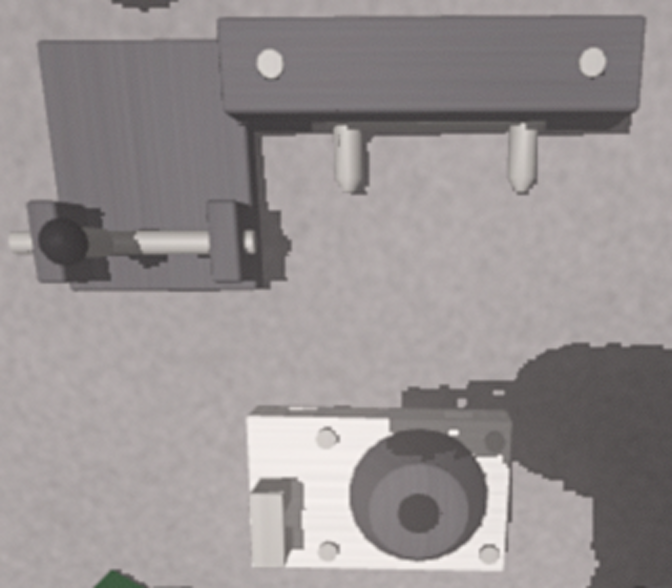

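The crop confirms the grey plate with staple and dark conical flange. It is wide at the base, so it isn't a good grip, and I'll push the rear face instead. Now a sub-pixel measurement by edge scans.

```bash
cat >> h.py <<'E'
def edge(g,p,q,sub=8):
    "strongest gradient on segment p->q (sub-pixel)"
    n=int(np.hypot(q[0]-p[0],q[1]-p[1])*sub);t=np.linspace(0,1,n)
    x=(p[0]+t*(q[0]-p[0])).astype(np.float32);y=(p[1]+t*(q[1]-p[1])).astype(np.float32)
    v=cv2.remap(g,x[None],y[None],cv2.INTER_LINEAR)[0]
    v=cv2.GaussianBlur(v[None],(0,0),sub*.7)[0];d=np.gradient(v);i=np.argmax(abs(d[4:-4]))+4
    return np.array([x[i],y[i]]),float(d[i])
def line(g,pairs):
    P=np.array([edge(g,p,q)[0] for p,q in pairs],np.float32);vx,vy,x,y=cv2.fitLine(P,cv2.DIST_HUBER,0,.01,.01).ravel()
    r=abs((P[:,0]-x)*vy-(P[:,1]-y)*vx);return (x,y,vx,vy,round(float(np.median(r)),2))
def cross(a,b):
    t=np.linalg.solve(np.array([[a[2],-b[2]],[a[3],-b[3]]]),[b[0]-a[0],b[1]-a[1]]);return np.array([a[0]+t[0]*a[2],a[1]+t[0]*a[3]])
E
python3 - <<'E'
from h import *
s,w=pickle.load(open('c1.pkl','rb'));C=cam(w,s)
g=cv2.cvtColor(w['frame'],cv2.COLOR_BGR2GRAY).astype(np.float32)
F=line(g,[((u,57),(u,67)) for u in range(240,415,6)])
L=line(g,[((218,v),(236,v)) for v in range(34,58,3)]);R=line(g,[((418,v),(436,v)) for v in range(24,58,3)])
fl,fr=at(C,cross(F,L),50),at(C,cross(F,R),50);print('front top corners',fl,fr,np.hypot(*(fl-fr)[:2]),F[4],L[4],R[4])
yaw=np.arctan2(-(fl-fr)[0],(fl-fr)[1]);c=(fl+fr)/2;print('dock',c,'yaw',yaw)
Rd=np.array([[np.cos(yaw),-np.sin(yaw)],[np.sin(yaw),np.cos(yaw)]])
for a,b in((276,300),(358,382)):
  for v in(78,84,88,92):
    e1=edge(g,(a,v),((a+b)/2,v))[0];e2=edge(g,((a+b)/2,v),(b,v))[0]
    X=at(C,(e1+e2)/2,13);print('peg',e1[0],e2[0],X,'dock frame',Rd.T@(X[:2]-c[:2]))
T=[line(g,[((232,v),(244,v)) for v in range(215,235,2)]),line(g,[((354,v),(368,v)) for v in range(228,272,3)]),line(g,[((u,274),(u,288)) for u in range(245,355,4)]),line(g,[((u,203),(u,214)) for u in range(245,300,4)])]
pl=np.array([at(C,cross(*x),26) for x in((T[2],T[0]),(T[2],T[1]),(T[3],T[0]),(T[3],T[1]))]);print(pl,[t[4] for t in T])
print('flange top',at(C,(319,253),50))
# second view heights
s0,d=pickle.load(open('c0.pkl','rb'));Tc=cam(d['top'])
for n,X in(('dock fl',fl),('dock fr',fr),('pal rl',pl[0]),('pal rr',pl[1])):print(n,proj(Tc,X))
E
```

```text
front top corners [666.9  87.7  50. ] [661.1 -81.9  50. ] 169.6991455488212 0.06 0.96 0.08
dock [664.    2.9  50. ] yaw -0.034184790865419305
peg 281.81052 294.3158 [657.8  37.2  13. ] dock frame [-7.36868766 34.06805604]
peg 280.42105 295.32632 [652.5  37.7  13. ] dock frame [-12.68268024  34.38661981]
peg 280.29474 295.32632 [648.9  38.   13. ] dock frame [-16.2908304   34.56340326]
peg 280.42105 295.32632 [645.3  38.1  13. ] dock frame [-19.89214494  34.54030355]
peg 363.43158 375.81052 [654.8 -41.1  13. ] dock frame [ -7.6907871  -44.28873213]
peg 363.30527 375.81052 [649.5 -41.1  13. ] dock frame [-12.98769061 -44.46987624]
peg 363.05264 375.81052 [645.9 -41.   13. ] dock frame [-16.58900515 -44.49297594]
peg 363.05264 375.6842 [642.3 -41.   13. ] dock frame [-20.18690188 -44.61601722]
[[455.3 101.3  26. ]
 [448.4 -29.2  26. ]
 [535.5  96.5  26. ]
 [528.2 -33.   26. ]] [0.06, 0.23, 0.33, 0.05]
flange top [491.5  13.7  50. ]
dock fl [282.1 194.1]
dock fr [367.2 196. ]
pal rl [276.6 300.9]
pal rr [342.  303.7]
```

Run:
```python
from h import *
from plant import sensors
s=sensors.state();print(s['joint_pos'].round(3),s['position'].round(1))
R=Ro.from_rotvec(s['eef_rot']).as_matrix();print(np.arctan2(R[1,0],R[0,0]))
p=np.array([492,33.9]);n=np.array([.034,.9994])
start=p+n*(65+11+20);print(start,world2tool(s,[*(start-s['position'][:2]),0]))
```

```text
[-0.097  0.08   0.134  1.624 -0.     3.083] [537.2  15.  231.6]
-0.03828011222687984
[495.264  129.8424] [ -46.4 -113.2   -0. ]
```

```bash
python3 -m creep '{"linear":[[-15,-38,0],[-31,-76,0],[-46,-113,0],[-46,-113,0],[-46,-113,0]],"delta_rot":[[0,0,-0.18],[0,0,-0.36],[0,0,-0.54],[0,0,-0.72],[0,0,-0.9]]}' 0.5 40 && python3 -m creep '{"linear":[[0,0,0],[0,0,30],[0,0,80],[0,0,130],[0,0,130]],"delta_rot":[[0,0,-0.18],[0,0,-0.36],[0,0,-0.54],[0,0,-0.675],[0,0,-0.675]]}'
python3 - <<'E'
from h import *
from plant import sensors
s=sensors.state();print(s['position'].round(1),s['force'].round(1),s['grip_width'])
R=Ro.from_rotvec(s['eef_rot']).as_matrix();print(np.arctan2(R[1,0],R[0,0]))
E
```

```text
clock: 2.45
position: [495.5, 130.2, 231.8]
eef_rot: [2.849, 1.322, 0.001]
force: [0.2, 0.5, 0.8]
grip_width: 0.499
grasp_force: 0.0
clock: 3.08
position: [490.6, 129.1, 96.0]
eef_rot: [-2.255, -2.176, 0.015]
force: [-0.0, -0.0, -0.7]
grip_width: 0.497
grasp_force: 0.0
[490.6 129.1  96. ] [-0.  -0.  -0.7] 0.4965137831890641
1.5351710938499987
```

```bash
python3 -m creep '{"linear":[[0,0,45],[0,0,80],[0,0,94],[0,0,94]],"delta_rot":[[0,0,0],[0,0,0],[0,0,0],[0,0,0]]}' && python3 -m creep '{"linear":[[-5,0,0],[-10,0,0],[-14,0,0],[-14,0,0]],"delta_rot":[[0,0,0],[0,0,0],[0,0,0],[0,0,0]]}'&& python3 -m creep '{"linear":[[-3,0,0],[-6,0,0],[-9,0,0],[-12,0,0],[-12,0,0]],"delta_rot":[[0,0,0],[0,0,0],[0,0,0],[0,0,0],[0,0,0]]}'
```

```text
clock: 3.58
position: [496.7, 130.6, 8.6]
eef_rot: [2.258, 2.183, 0.002]
force: [0.4, 0.3, -0.2]
grip_width: 0.499
grasp_force: 0.0
clock: 4.08
position: [495.6, 116.5, 7.7]
eef_rot: [2.257, 2.185, 0.001]
force: [0.2, -0.1, 0.3]
grip_width: 0.497
grasp_force: 0.0
clock: 4.7
position: [494.4, 106.6, 7.2]
eef_rot: [-2.253, -2.183, -0.004]
force: [-1.5, 5.3, 0.9]
grip_width: 0.497
grasp_force: 2.5
```

```bash
python3 -m creep '{"linear":[[-4,0,0],[-8,0,0],[-12,0,0],[-16,0,0],[-20,0,0]],"delta_rot":[[0,0,0],[0,0,0],[0,0,0],[0,0,0],[0,0,0]]}' && python3 -m creep '{"linear":[[0,0,0],[0,0,0]],"delta_rot":[[0,0,0],[0,0,0]]}'
python3 - <<'E'
from h import *
from plant import sensors,viewer
t=viewer.read_camera('top');cv2.imwrite('pics/t2.png',t['frame']);s=sensors.state()
s0,d=pickle.load(open('c0.pkl','rb'));T=cam(t)
for nm,fr in(('before',d['top']['frame']),('now',t['frame'])):
    g=cv2.cvtColor(fr,cv2.COLOR_BGR2GRAY).astype(np.float32);o=0 if nm=='before' else 14
    R=line(g,[((336+o,v),(352+o,v)) for v in range(270,300,2)]);B=line(g,[((u+o,298),(u+o,311)) for u in range(300,338,2)])
    print(nm,at(T,cross(R,B),26),R[4],B[4],'slope',-B[3]/B[2])
E
```

```text
clock: 5.32
position: [494.2, 86.9, 7.2]
eef_rot: [-2.253, -2.185, -0.005]
force: [0.3, 6.0, -0.9]
grip_width: 0.497
grasp_force: 2.9
clock: 5.58
position: [494.2, 86.3, 7.3]
eef_rot: [-2.254, -2.185, -0.003]
force: [-0.2, 5.6, -0.5]
grip_width: 0.5
grasp_force: 2.5
before [455.6 -28.2  26. ] 0.07 1.15 slope 0.052440096
now [450.4 -67.5  26. ] 0.46 1.21 slope -0.00011005282
```

```bash
python3 -m creep '{"linear":[[-3,0,0],[-5,0,0],[-5,0,0],[5,0,0],[15,0,0]],"delta_rot":[[0,0,0],[0,0,0],[0,0,0],[0,0,0],[0,0,0]]}' && python3 -m creep '{"linear":[[0,0,-50],[0,0,-110],[-20,0,-160],[-50,0,-190],[-80,0,-190]],"delta_rot":[[0,0,0],[0,0,0.18],[0,0,0.36],[0,0,0.54],[0,0,0.72]]}' && python3 -m creep '{"linear":[[0,0,0],[0,0,0],[0,0,0],[0,0,0],[0,0,0]],"delta_rot":[[0,0,0.18],[0,0,0.36],[0,0,0.54],[0,0,0.72],[0,0,0.851]]}' && python3 -m creep '{"linear":[[0,0,0],[0,0,0],[0,0,0]],"delta_rot":[[0,0,0],[0,0,0],[0,0,0]]}'
python3 - <<'E'
from h import *
from plant import sensors,viewer
s=sensors.state();w=viewer.read_camera('wrist');pickle.dump((s,w),open('c2.pkl','wb'))
f=w['frame'][0:320];cv2.imwrite('pics/w2.png',cv2.resize(f,None,fx=1.25,fy=1.25))
C=cam(w,s);print(s['position'].round(1),s['joint_pos'].round(2))
E
```

```text
clock: 6.25
position: [494.9, 99.9, 7.3]
eef_rot: [2.256, 2.185, -0.001]
force: [0.1, 0.7, 0.0]
grip_width: 0.5
grasp_force: 0.0
clock: 6.88
position: [494.5, 19.2, 201.5]
eef_rot: [2.881, 1.242, 0.01]
force: [0.1, -1.1, -0.6]
grip_width: 0.499
grasp_force: 0.0
clock: 7.5
position: [492.3, 20.0, 197.3]
eef_rot: [3.14, -0.057, -0.0]
force: [-0.5, 0.4, 0.6]
grip_width: 0.501
grasp_force: 0.0
clock: 7.88
position: [492.3, 19.9, 197.3]
eef_rot: [3.141, -0.049, 0.0]
force: [0.3, 0.1, -0.3]
grip_width: 0.5
grasp_force: 0.0
[492.3  19.9 197.3] [-0.1  -0.04 -0.06  1.55 -0.    3.08]
```

View pics/w2.png

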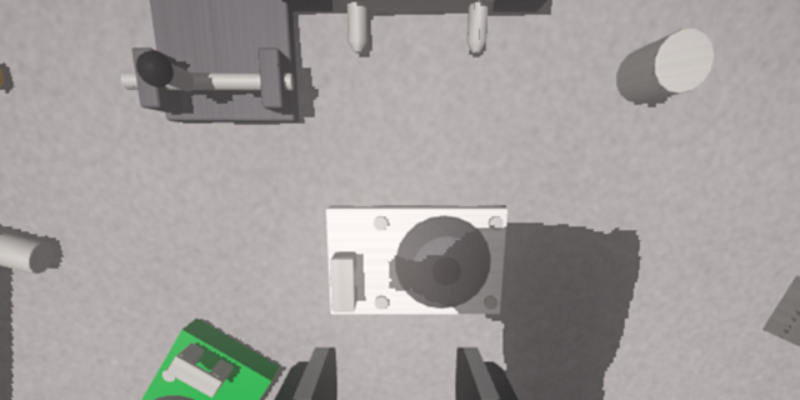

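The pallet now stands at crop (417,260), square to the view. The pegs are at crop (359,30) and (478,30), and nothing else has moved. Measuring.

Run:
```python
from h import *
s,w=pickle.load(open('c2.pkl','rb'));C=cam(w,s)
g=cv2.cvtColor(w['frame'],cv2.COLOR_BGR2GRAY).astype(np.float32)
L=line(g,[((254,v),(268,v)) for v in range(174,198,2)]);Fr=line(g,[((u,162),(u,172)) for u in range(268,395,4)]);B=line(g,[((u,245),(u,257)) for u in range(270,355,4)])
R=line(g,[((396,v),(412,v)) for v in range(188,235,3)])
fl,fr,rl,rr=[at(C,cross(a,b),26) for a,b in((Fr,L),(Fr,R),(B,L),(B,R))];print(fl,fr,rl,rr,[x[4] for x in(L,Fr,B,R)])
print('yaw rear',np.arctan2(-(rl-rr)[0],(rl-rr)[1]),'front',np.arctan2(-(fl-fr)[0],(fl-fr)[1]),'c',(fl+fr+rl+rr)/4)
print('L edge by rear-left..front', )
for a,b in((274,300),(368,396)):
  for v in(12,20,28):
    e1=edge(g,(a,v),((a+b)/2,v))[0];e2=edge(g,((a+b)/2,v),(b,v))[0]
    print('peg',e1[0],e2[0],at(C,(e1+e2)/2,13),at(C,e1,13),at(C,e2,13))
```

```text
[534.6  68.5  26. ] [530.5 -61.7  26. ] [453.9  71.   26. ] [450.5 -59.3  26. ] [0.07, 0.0, 0.09, 0.06]
yaw rear -0.0260877103138068 front -0.03147961282862243 c [492.375   4.625  26.   ]
L edge by rear-left..front
peg 279.5534 292.17474 [658.8  39.5  13. ] [659.   44.7  13. ] [658.7  34.3  13. ]
peg 279.30096 296.2136 [652.9  38.3  13. ] [653.2  45.3  13. ] [652.7  31.2  13. ]
peg 279.30096 297.09708 [647.   38.2  13. ] [647.3  45.7  13. ] [646.8  30.8  13. ]
peg 373.42343 389.18918 [656.4 -39.5  13. ] [656.6 -33.   13. ] [656.2 -46.1  13. ]
peg 375.81982 389.6937 [650.5 -40.9  13. ] [650.7 -35.1  13. ] [650.3 -46.7  13. ]
peg 375.18918 386.66666 [644.6 -39.5  13. ] [644.8 -34.7  13. ] [644.5 -44.3  13. ]
```

```bash
python3 -m creep '{"linear":[[-35,8,0],[-70,15,0],[-70,15,60],[-70,15,120],[-70,15,150]],"delta_rot":[[0,0,0],[0,0,0],[0,0,0],[0,0,0],[0,0,0]]}' 0.7 && python3 -m creep '{"linear":[[0,0,25],[0,0,40],[0,0,40],[0,0,40]],"delta_rot":[[0,0,0],[0,0,0],[0,0,0],[0,0,0]]}' && python3 -m creep '{"linear":[[5,0,0],[10,0,0],[15,0,0],[15,0,0]],"delta_rot":[[0,0,0],[0,0,0],[0,0,0],[0,0,0]]}'
python3 - <<'E'
from h import *
from plant import sensors
s=sensors.state();print(s['position'].round(1))
R=Ro.from_rotvec(s['eef_rot']).as_matrix();print(np.arctan2(R[1,0],R[0,0]))
E
```

```text
clock: 8.55
position: [419.1, 7.5, 43.7]
eef_rot: [-3.141, 0.05, 0.008]
force: [0.3, -0.5, -0.6]
grip_width: 0.699
grasp_force: 0.0
clock: 9.05
position: [422.9, 7.0, 8.5]
eef_rot: [3.141, -0.05, 0.003]
force: [0.4, 0.2, 0.7]
grip_width: 0.704
grasp_force: 0.0
clock: 9.55
position: [437.5, 6.6, 7.5]
eef_rot: [3.141, -0.05, 0.001]
force: [-1.1, 0.1, -0.0]
grip_width: 0.701
grasp_force: 0.0
[437.5   6.6   7.5]
-0.03213590709700095
```

```bash
python3 -m creep '{"linear":[[6,0,0],[14,0,0],[22,0,0],[31,0,0],[40,0,0]],"delta_rot":[[0,0,0],[0,0,0],[0,0,0],[0,0,0],[0,0,0]]}' && python3 -m creep '{"linear":[[10,0,0],[20,0,0],[30,0,0],[38,0,0],[44,0,0]],"delta_rot":[[0,0,0],[0,0,0],[0,0,0],[0,0,0],[0,0,0]]}'  && python3 -m creep '{"linear":[[0,0,0],[0,0,0]],"delta_rot":[[0,0,0],[0,0,0]]}'
python3 - <<'E'
from h import *
from plant import sensors,viewer
s=sensors.state();w=viewer.read_camera('wrist');t=viewer.read_camera('top');sc=viewer.read_camera('scene');pickle.dump((s,w,t,sc),open('c3.pkl','wb'))
f=w['frame'][0:240,180:500];cv2.imwrite('pics/w3.png',cv2.resize(f,None,fx=2.5,fy=2.5,interpolation=cv2.INTER_CUBIC))
print(s['position'].round(1))
E
```

```text
clock: 10.18
position: [470.7, 5.9, 6.3]
eef_rot: [-3.141, 0.05, 0.021]
force: [-13.3, -0.0, 10.7]
grip_width: 0.703
grasp_force: 6.8
clock: 10.8
position: [515.1, 4.4, 6.3]
eef_rot: [-3.141, 0.05, 0.02]
force: [-14.1, 0.8, 10.6]
grip_width: 0.698
grasp_force: 6.6
clock: 11.05
position: [516.5, 4.4, 6.3]
eef_rot: [-3.141, 0.05, 0.015]
force: [-9.0, -0.0, 5.3]
grip_width: 0.698
grasp_force: 4.2
[516.5   4.4   6.3]
```

View pics/w3.png

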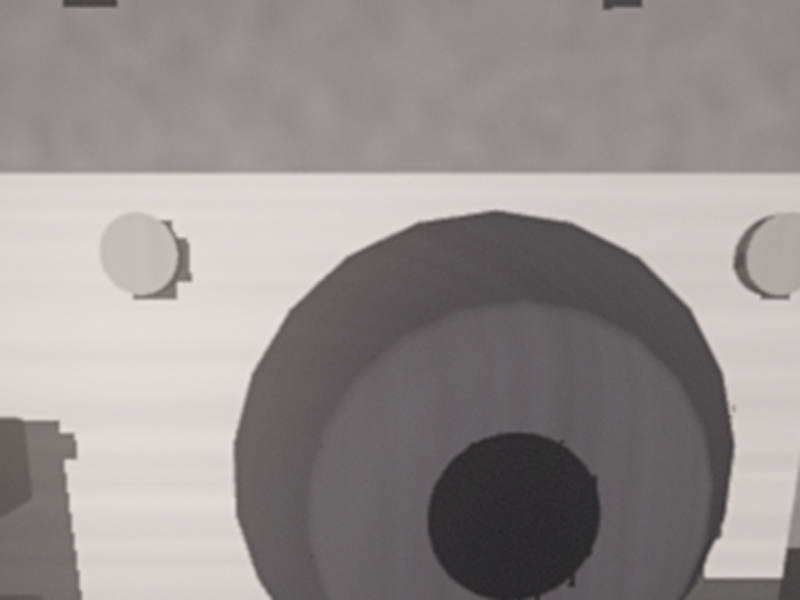

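The crop shows the pallet's front edge level at crop row 172, with screws at (139,252) and (785,252). Only the tips of the peg shadows show at the top, at (90,2) and (622,2). Next I'll check the pallet's pose before engaging.

Run:
```python
from h import *
s,w,t,sc=pickle.load(open('c3.pkl','rb'));C=cam(w,s)
g=cv2.cvtColor(w['frame'],cv2.COLOR_BGR2GRAY).astype(np.float32)
print('expect',proj(C,(575+40,67,26)),proj(C,(615,-63,26)))
Fr=line(g,[((u,60),(u,78)) for u in range(170,470,8)])
L=line(g,[((115,v),(155,v)) for v in range(80,110,3)]);R=line(g,[((480,v),(525,v)) for v in range(80,110,3)])
fl,fr=[at(C,cross(Fr,x),26) for x in(L,R)];print(fl,fr,fl-fr,(fl+fr)/2,[x[4] for x in(Fr,L,R)],'yaw',np.arctan2(-(fl-fr)[0],(fl-fr)[1]))
cv2.imwrite('pics/t3.png',cv2.resize(t['frame'][170:270,230:390],None,fx=5,fy=5,interpolation=cv2.INTER_CUBIC))
```

```text
expect [109.   56.2] [518.3  41.7]
[611.3  66.   26. ] [608.6 -19.2  26. ] [ 2.7 85.2  0. ] [609.95  23.4   26.  ] [0.0, 0.04, 5.73] yaw -0.03167953879931356
```

View pics/t3.png

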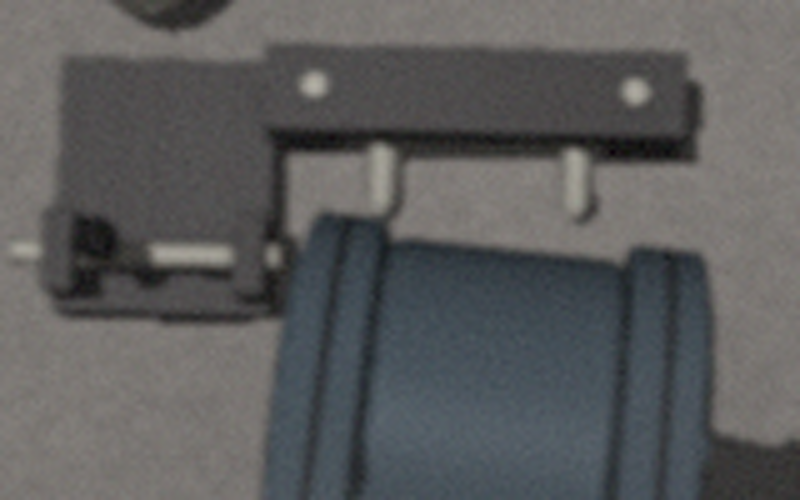

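```bash
python3 -m creep '{"linear":[[6,0,-1],[12,0,-2],[18,0,-2],[22,0,-2],[22,0,-2]],"delta_rot":[[0,0,0],[0,0,0],[0,0,0],[0,0,0],[0,0,0]]}' && python3 -m creep '{"linear":[[3,0,0],[6,0,0],[9,0,0]],"delta_rot":[[0,0,0],[0,0,0],[0,0,0]]}'&& python3 -m creep '{"linear":[[2,0,0],[4,0,0],[6,0,0]],"delta_rot":[[0,0,0],[0,0,0],[0,0,0]]}'
```

```text
clock: 11.82
position: [543.2, 3.2, 9.2]
eef_rot: [3.141, -0.051, 0.0]
force: [-3.6, 0.6, -2.2]
grip_width: 0.699
grasp_force: 1.5
clock: 12.2
position: [551.9, 3.0, 9.3]
eef_rot: [-3.141, 0.051, -0.0]
force: [-4.7, 0.4, -2.6]
grip_width: 0.702
grasp_force: 2.0
clock: 12.58
position: [557.9, 2.8, 9.3]
eef_rot: [-3.141, 0.051, 0.0]
force: [-3.9, -1.0, -2.6]
grip_width: 0.701
grasp_force: 2.0
```

The pegs have entered the sockets without resistance, 14 mm past the noses at about 4 N. Now pressing home gently.

```bash
python3 -m creep '{"linear":[[2,0,0],[4,0,0],[6,0,0],[8,0,0]],"delta_rot":[[0,0,0],[0,0,0],[0,0,0],[0,0,0]]}' && for i in 1 ; do python3 -m creep '{"linear":[[1,0,0],[2,0,0],[3,0,0]],"delta_rot":[[0,0,0],[0,0,0],[0,0,0]]}'; done
```

```text
clock: 13.08
position: [565.9, 2.5, 9.3]
eef_rot: [3.141, -0.051, -0.0]
force: [-4.8, 0.9, -2.7]
grip_width: 0.698
grasp_force: 1.9
clock: 13.45
position: [568.8, 2.4, 9.3]
eef_rot: [-3.141, 0.051, 0.0]
force: [-3.0, -0.2, -3.1]
grip_width: 0.697
grasp_force: 2.0
```

```bash
python3 -m creep '{"linear":[[1,0,0],[2,0,0],[2,0,0]],"delta_rot":[[0,0,0],[0,0,0],[0,0,0]]}' && python3 -m creep '{"linear":[[1,0,0],[1,0,0]],"delta_rot":[[0,0,0],[0,0,0]]}'
```

```text
clock: 13.82
position: [571.0, 2.4, 9.3]
eef_rot: [-3.141, 0.051, -0.0]
force: [-4.0, 0.4, -2.8]
grip_width: 0.694
grasp_force: 1.7
clock: 14.08
position: [571.0, 2.4, 9.4]
eef_rot: [3.141, -0.051, -0.003]
force: [-5.6, -0.9, -0.4]
grip_width: 0.703
grasp_force: 2.9
```

```bash
python3 -m creep '{"linear":[[0.5,0,0],[1,0,0],[1,0,0]],"delta_rot":[[0,0,0],[0,0,0],[0,0,0]]}'
```

```text
clock: 14.45
position: [571.0, 2.4, 9.3]
eef_rot: [3.141, -0.051, -0.006]
force: [-7.0, 0.6, 0.5]
grip_width: 0.701
grasp_force: 4.0
```

```bash
python3 -m creep '{"linear":[[1,0,0],[2,0,0],[3,0,0],[4,0,0],[4,0,0]],"delta_rot":[[0,0,0],[0,0,0],[0,0,0],[0,0,0],[0,0,0]]}' && python3 -m creep '{"linear":[[-3,0,0],[-8,0,0],[-20,0,-20],[-35,0,-80],[-45,0,-140]],"delta_rot":[[0,0,0],[0,0,0],[0,0,0],[0,0,0],[0,0,0]]}' && python3 -m creep '{"linear":[[0,0,-35],[0,0,-50],[0,0,-50],[0,0,-50]],"delta_rot":[[0,0,0],[0,0,0],[0,0,0],[0,0,0]]}' 0
python3 - <<'E'
from h import *
from plant import sensors,viewer
s=sensors.state();w=viewer.read_camera('wrist');pickle.dump((s,w),open('c4.pkl','wb'))
cv2.imwrite('pics/w4.png',cv2.resize(w['frame'][0:240,100:420],None,fx=2.5,fy=2.5,interpolation=cv2.INTER_CUBIC))
print(s['position'].round(1),s['grip_width'])
E
```

```text
clock: 15.08
position: [571.0, 2.4, 9.3]
eef_rot: [3.141, -0.051, -0.018]
force: [-16.9, 0.5, 8.1]
grip_width: 0.696
grasp_force: 8.5
clock: 15.7
position: [533.6, 3.4, 152.3]
eef_rot: [3.141, -0.05, 0.009]
force: [1.7, -0.4, 0.8]
grip_width: 0.703
grasp_force: 0.0
clock: 16.2
position: [531.3, 3.7, 197.2]
eef_rot: [-3.141, 0.051, 0.004]
force: [0.4, 0.8, -0.7]
grip_width: -0.001
grasp_force: 0.0
[531.3   3.7 197.2] -0.0010639822118570707
```

View pics/w4.png

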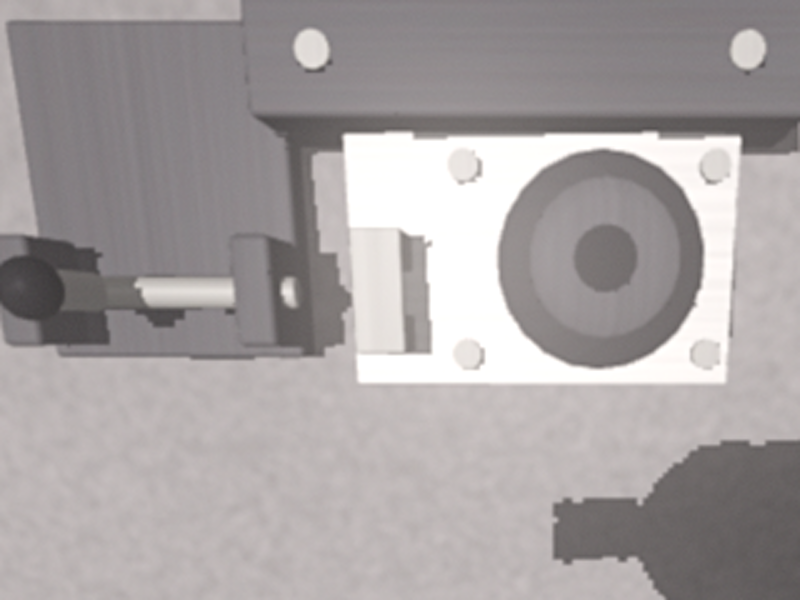

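The pallet is flush against the face. The staple at (378,290) is in line with the rod tip at (290,292), and the knob is at (30,287). I'll triangulate the knob from the two wrist views.

Run:
```python
from h import *
def knob(w,a):
    x0,y0,x1,y1=a;g=cv2.cvtColor(w['frame'],cv2.COLOR_BGR2GRAY)[y0:y1,x0:x1]
    n,l,st,c=cv2.connectedComponentsWithStats((g<42).astype(np.uint8));i=1+np.argmax(st[1:,4]);print(st[i]);return c[i]+[x0,y0]
s1,w1=pickle.load(open('c1.pkl','rb'));s4,w4=pickle.load(open('c4.pkl','rb'))
a,b=knob(w1,(130,105,175,145)),knob(w4,(90,95,140,135));print(a,b)
C1,C4=cam(w1,s1),cam(w4,s4);X=two(C1,a,C4,b);print(X,at(C4,b,76))
g=cv2.cvtColor(w4['frame'],cv2.COLOR_BGR2GRAY).astype(np.float32)
m=lambda x,y:(100+x/2.5,y/2.5)
print('tip',at(C4,m(290,292),37),'staple',[at(C4,m(*p),52) for p in((352,228),(405,230),(402,352),(360,353))])
print('rear corners',at(C4,m(359,383),26),at(C4,m(725,383),26),'front',at(C4,m(345,134),26))
K=[617.5,150,76];print('tool shift to knob',world2tool(s4,np.array([617.5,149.5,76])-s4['position']),s4['joint_pos'].round(2))
```

```text
Traceback (most recent call last):
ValueError: attempt to get argmax of an empty sequence
```

Run:
```python
from h import *
s1,w1=pickle.load(open('c1.pkl','rb'));s4,w4=pickle.load(open('c4.pkl','rb'))
def knob(w,a):
    x0,y0,x1,y1=a;g=cv2.cvtColor(w['frame'],cv2.COLOR_BGR2GRAY)[y0:y1,x0:x1]
    for th in(50,60,66):
        m=cv2.morphologyEx((g<th).astype(np.uint8),cv2.MORPH_OPEN,np.ones((7,7),np.uint8))
        n,l,st,c=cv2.connectedComponentsWithStats(m)
        if n>1:
            i=1+np.argmax(st[1:,4]);print(th,st[i],c[i]+[x0,y0])
    return g.min()
print(knob(w1,(130,105,175,145)),knob(w4,(90,95,140,135)))
C1,C4=cam(w1,s1),cam(w4,s4)
a,b=(150,124.8),(112,114.8);print('hand px',two(C1,a,C4,b),at(C4,b,76),at(C1,a,76))
m=lambda x,y:(100+x/2.5,y/2.5)
print('tip',at(C4,m(290,292),37),'staple',[at(C4,m(*p),52) for p in((352,228),(405,230),(402,352),(360,353))])
print('rear corners',at(C4,m(359,383),26),at(C4,m(725,383),26),'front',at(C4,m(345,134),26))
print('tool shift to knob',world2tool(s4,np.array([617.5,149.5,76])-s4['position']),s4['joint_pos'].round(2))
```

```text
66 [ 19  10  12  20 186] [154.91397849 124.10215054]
52 57
hand px (array([618.7, 149.8,  72.9]), 0.1) [618.7 148.   76. ] [618.6 148.4  76. ]
tip [616.2  83.9  37. ] staple [array([633.8,  58.4,  52. ]), array([632.7,  42.1,  52. ]), array([596.2,  45.9,  52. ]), array([596.4,  59.4,  52. ])]
rear corners [585.2  66.   26. ] [581.  -63.6  26. ] front [665.   63.2  26. ]
tool shift to knob [  81.8 -148.5  121.1] [-0.12  0.06  0.05  1.56  0.    3.05]
```

```bash
python3 -m creep '{"linear":[[16,-36,0],[32,-72,0],[49,-108,0],[66,-144,0],[82,-180,0]],"delta_rot":[[0,0,-0.18],[0,0,-0.36],[0,0,-0.54],[0,0,-0.72],[0,0,-0.9]]}' 0 && python3 -m creep '{"linear":[[0,0,20],[0,0,40],[0,0,60],[0,0,80],[0,0,80]],"delta_rot":[[0,0,-0.18],[0,0,-0.36],[0,0,-0.54],[0,0,-0.671],[0,0,-0.671]]}' && python3 -m creep '{"linear":[[0,0,0],[0,0,0],[0,0,0]],"delta_rot":[[0,0,0],[0,0,0],[0,0,0]]}'
```

```text
clock: 16.88
position: [619.3, 181.9, 196.6]
eef_rot: [-2.846, -1.329, 0.006]
force: [1.3, -1.4, -0.2]
grip_width: -0.002
grasp_force: 0.0
clock: 17.5
position: [616.7, 180.4, 114.5]
eef_rot: [-2.255, -2.181, 0.011]
force: [-0.2, 0.3, -0.7]
grip_width: 0.006
grasp_force: 0.0
clock: 17.88
position: [620.2, 181.0, 120.5]
eef_rot: [2.257, 2.184, 0.003]
force: [-0.0, -0.2, 0.3]
grip_width: -0.003
grasp_force: 0.0
```

```bash
python3 -m creep '{"linear":[[0,0,25],[0,0,45],[0,0,55],[0,0,55],[0,0,55]],"delta_rot":[[0,0,0],[0,0,0],[0,0,0],[0,0,0],[0,0,0]]}' && python3 -m creep '{"linear":[[-4,0,0],[-8,0,0],[-12,0,0],[-16,0,0],[-20,0,0]],"delta_rot":[[0,0,0],[0,0,0],[0,0,0],[0,0,0],[0,0,0]]}'
```

```text
clock: 18.5
position: [620.4, 181.0, 65.6]
eef_rot: [2.256, 2.185, 0.003]
force: [0.0, 1.3, -0.1]
grip_width: -0.002
grasp_force: 0.0
clock: 19.12
position: [619.1, 161.2, 64.7]
eef_rot: [-2.256, -2.186, -0.002]
force: [1.8, 2.1, 0.8]
grip_width: 0.003
grasp_force: 1.1
```

```bash
python3 -m creep '{"linear":[[-6,0,0],[-12,0,0],[-18,0,0],[-24,0,0],[-30,0,0]],"delta_rot":[[0,0,0],[0,0,0],[0,0,0],[0,0,0],[0,0,0]]}' && python3 -m creep '{"linear":[[-2,0,0],[-4,0,0],[-6,0,0],[-6,0,0]],"delta_rot":[[0,0,0],[0,0,0],[0,0,0],[0,0,0]]}'
```

```text
clock: 19.75
position: [618.0, 130.5, 64.4]
eef_rot: [2.257, 2.185, 0.0]
force: [0.8, 2.4, 1.9]
grip_width: -0.001
grasp_force: 1.1
clock: 20.25
position: [617.7, 124.7, 64.2]
eef_rot: [2.257, 2.185, -0.001]
force: [-0.1, 1.9, 0.1]
grip_width: 0.002
grasp_force: 0.7
```

```bash
python3 -m creep '{"linear":[[-1,0,0],[-2,0,0],[-3,0,0],[-3,0,0]],"delta_rot":[[0,0,0],[0,0,0],[0,0,0],[0,0,0]]}'
```

```text
clock: 20.75
position: [617.6, 124.2, 64.3]
eef_rot: [-2.253, -2.185, -0.005]
force: [0.7, 6.6, 0.6]
grip_width: 0.002
grasp_force: 3.6
```

```bash
python3 -m creep '{"linear":[[-1,0,0],[-2,0,0],[-2,0,0],[8,0,0],[22,0,0]],"delta_rot":[[0,0,0],[0,0,0],[0,0,0],[0,0,0],[0,0,0]]}' && python3 -m creep '{"linear":[[0,0,-40],[0,0,-90],[0,-50,-130],[0,-110,-130],[0,-170,-130]],"delta_rot":[[0,0,0],[0,0,0],[0,0,0.18],[0,0,0.36],[0,0,0.54]]}' && python3 -m creep '{"linear":[[0,0,0],[0,0,0],[0,0,0],[0,0,0],[0,0,0]],"delta_rot":[[0,0,0.18],[0,0,0.36],[0,0,0.54],[0,0,0.72],[0,0,0.8]]}' && python3 -m creep '{"linear":[[0,0,0],[0,0,0],[0,0,0]],"delta_rot":[[0,0,0],[0,0,0],[0,0,0]]}'
python3 - <<'E'
from h import *
from plant import sensors,viewer
s=sensors.state();w=viewer.read_camera('wrist');t=viewer.read_camera('top');pickle.dump((s,w,t),open('c5.pkl','wb'))
C=cam(w,s);p=proj(C,(620,50,40));print(p,s['position'].round(1))
a=cv2.resize(w['frame'][0:240,220:540],(800,600),interpolation=cv2.INTER_CUBIC);cv2.imwrite('pics/w5.png',a)
E
```

```text
clock: 21.38
position: [617.9, 143.3, 63.7]
eef_rot: [2.257, 2.184, -0.004]
force: [0.3, 0.3, -0.3]
grip_width: -0.002
grasp_force: 0.0
clock: 22.0
position: [447.3, 149.2, 195.2]
eef_rot: [2.761, 1.495, 0.002]
force: [-0.9, 0.9, 1.1]
grip_width: 0.001
grasp_force: 0.0
clock: 22.62
position: [448.2, 149.0, 194.1]
eef_rot: [3.125, 0.306, -0.001]
force: [0.2, -0.7, 1.6]
grip_width: -0.001
grasp_force: 0.0
clock: 23.0
position: [448.4, 149.3, 194.3]
eef_rot: [3.126, 0.313, -0.0]
force: [-0.7, 0.7, 0.1]
grip_width: 0.0
grasp_force: 0.0
[488.1  25.1] [448.4 149.3 194.3]
```

View pics/w5.png

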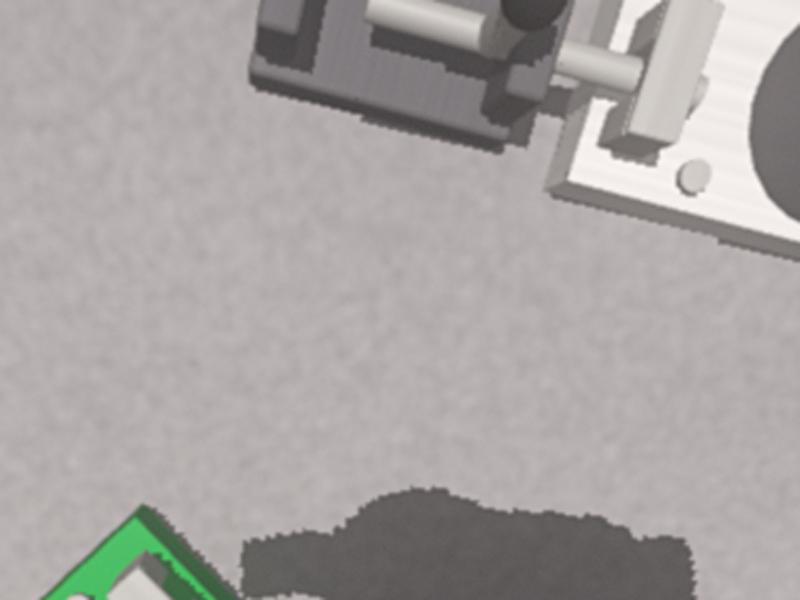

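The rod passes through the staple, and its tip shows beyond it at (702,92). The knob is against the inner guide block and the arm is clear. One numeric check of the tip and the loose things, then hand in.

Run:
```python
from h import *
s,w,t=pickle.load(open('c5.pkl','rb'));C=cam(w,s)
X=at(C,(220+705/2.5,92/2.5),37)[:2]-[664,2.9];y=-.034;R=np.array([[np.cos(y),-np.sin(y)],[np.sin(y),np.cos(y)]])
print('tip in dock',R.T@X)
X=at(C,(220+568/2.5,180/2.5),26)[:2]-[664,2.9];print('pallet RL corner in dock',R.T@X)
s0,d=pickle.load(open('c0.pkl','rb'));df=cv2.absdiff(d['top']['frame'],t['frame']).max(2)
n,l,st,c=cv2.connectedComponentsWithStats(cv2.morphologyEx((df>40).astype(np.uint8),cv2.MORPH_OPEN,np.ones((3,3),np.uint8)))
print([tuple(map(int,x)) for x in st[1:] if x[4]>15])
```

```text
tip in dock [-49.58355551  31.03241891]
pallet RL corner in dock [-80.8029018   60.48818943]
[(285, 197, 74, 42, 2014), (331, 211, 11, 11, 99), (269, 217, 9, 6, 46), (251, 218, 10, 7, 59), (128, 262, 247, 218, 21741), (0, 277, 164, 203, 12209), (106, 317, 6, 19, 75), (105, 338, 5, 20, 70), (50, 343, 23, 36, 504), (215, 345, 9, 4, 28), (107, 359, 4, 6, 22), (103, 382, 5, 5, 17), (0, 394, 19, 86, 390), (67, 397, 8, 7, 37), (53, 401, 5, 6, 24), (377, 435, 254, 45, 6602), (282, 441, 43, 39, 835)]
```

```bash
python3 -c "from plant import hand_in;print(hand_in())"
```

```text
the job is handed in; nothing more can be done
None
```

The pallet sits flush on the pegs (pressed home at about 17 N), the bolt is pushed to its end stop through the keeper, the arm is clear, and the job was handed in at about 23 s; I saw no sign that any loose thing moved.

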